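Press the flanged spacer sleeve onto a wheel's axle stub

TASK

Take the flanged metal sleeve that lies in the wooden saddle, stand it upright on its flange on the flat steel plate and let go of it there. Then take it again from above and push it, flange first, down over the axle stub in the middle of the wheel, until it has pressed the rubber seal ring fully home against the hub; let go and leave it there. Do not knock over or shove aside the can, the jar or the other loose things.

Things in the scene. Friction and masses are not known exactly. Their poses are not given: they have to be found in the camera images.
- sleeve: Plain aluminium tube, 100 mm long, 44 mm outside diameter, 30 mm bore right through, with a flange 60 mm in diameter and 10 mm thick at one end; 0.18 to 0.34 kg. Origin: centre of the flange's end face; z runs along the tube to the plain end. It starts lying level in the saddle, axis 50 mm above the bench, plain end roughly to the robot's right (-y), flange clear beyond the saddle.
- plain_end (a point): Centre of the sleeve's plain end face (100 mm along the sleeve's z axis from its origin).
- saddle: Fixed wooden saddle, 56 mm long, 40 mm wide and 38 mm high, narrower than the sleeve, on a plywood foot of 70 x 90 x 8 mm. Origin: on the bench under its centre, within 5 mm of the sleeve's middle. Its x axis points along the sleeve from the plain end to the flange.
- plate: Fixed flat steel plate, 120 x 120 x 8 mm, on the bench; the place to stand the sleeve. Origin: centre of its underside, so its top is 8 mm above the origin.
- wheel: Fixed wheel lying flat: black tyre, 230 mm diameter, 130 mm high, round a deep rim open at the top: a round well of 72 mm radius, floor 8 mm above the bench. In its centre a steel axle stub of 27 mm diameter stands upright, from the hub face 12 mm above the bench to its chamfered tip at 85 mm. Origin: on the bench, on the axle's axis; z up.
- axle_tip (a point): Centre of the axle stub's tip, 85 mm above the bench.
- seal_top (a point): Centre of the upper face of the rubber seal ring round the axle (60 mm outside diameter, 8 mm thick).
- seal (a joint): How far the seal ring is pushed down the axle, in m: 0 is up (upper face 35 mm above the bench), 0.015 is home on the hub (20 mm; the sleeve on it then reaches from 20 to 120 mm above the bench). Starts at 0 to 0.002. Stiff: about 15 N moves it, and it stays where it is left; the sleeve's weight or a drop does not press it home.
- can: Grey can, 60 mm diameter, 120 mm high, a bystander at the left side. Origin: centre of its underside.
- jar: Clear jar, 64 mm diameter, 85 mm high, a bystander at the right side. Origin: centre of its underside.
- spring_cup: Dark turned steel stepped piece, 44 mm diameter, 40 mm high, standing near the robot, left of the middle; a bystander. Origin: centre of its underside.
- bolt: Steel bolt standing on its head, 32 mm diameter, 57 mm high, near the robot, right of the middle; a bystander. Origin: centre of its underside.
- wood_strip: Wooden strip lying flat, 150 x 35 x 18 mm, beyond the plate; a bystander. Origin: centre of its underside.
- wrench: Steel wrench lying at the far side; a bystander. Origin: on the bench under its middle.
- hammer: Hammer lying at the far side; a bystander. Origin: on the bench under its middle.
Things that resemble listed ones, but are neither listed nor needed, are in the scene too. What is shaped like the sleeve but pink or purple is not meant.

How it is judged:
By the outcome, as a careful person would: the job done as asked, in the order asked, and still so for the second after the job is handed in, with the robot touching nothing.
It also fails if it takes over 72 s, if anything falls off the work surface, if the arm or the gripper's body presses on something with over 40 N, if the wrist force passes 120 N, or if a joint passes its speed limit or range.

ROBOT

A 7-joint arm with a two-finger parallel gripper is mounted at the origin on the work surface. World frame = base frame: x ahead of the robot, y to its left, z up, the work surface at z = 0. Lengths are in m, angles in rad, forces in N, time in s.
With the tool pointing down it reaches from about 0.425 to 1.025 m from the base axis. Payload 9.4 kg.
Tool frame: the origin (TCP) lies between the finger pads; the fingertips stand manip.finger_overhang ahead of it and the grasp point (between the pads) lies 3 mm ahead of it (manip.finger_overhang is the distance from the TCP to the fingertips, in m); z points along the fingers, x is the direction in which the jaws open and shut, and the axes are right-handed (so a half turn about z gives the same grasp; the last joint's range is limited). The gripper opens to 85 mm and grips with 20 to 120 N. Pads are 22 mm wide; open, the fingers measure 114 mm over their backs; the gripper's body (76 mm by 85 mm) begins 54 mm behind the grasp point. The pads swing forward as they close: fully open they stand 13 mm farther back than shut.
Start: joints at [-1.24, 0.599, -0.003, 1.599, 0.002, 0.943, -0.08], TCP at [0.288, 0.666, 0.253] pointing down, gripper open.
Joint ranges: [-2.57, 2.57], [-0.35, 1.97], [-1.29, 1.29], [0.11, 2.56], [-1.05, 4.19], [0.11, 1.86], [-2.63, 2.63]. Speed limits (rad/s): [2.22, 2.22, 3.01, 3.01, 3.14, 3.14, 3.14].

INTERFACE

Orientations are given as [roll, pitch, yaw] about the fixed x, y, z axes, in that order (R = Rz(yaw) Ry(pitch) Rx(roll)).
In Python, from rig import manip, camera, camera_model, finish_job, recognise, regions_of, place_of gives the robot as it stands.
- The arm moves only by the tool servo_tool, never from a script. Its argument "targets" is text: rows parted by semicolons, each of 7 numbers parted by spaces: the closure, from -1 (fully open) to 1 (shut), so that 0 is half open, then the shift along the world's x, y, z in m, then the turn, a rotation vector about the world's x, y, z in rad. In form: hand dx dy dz wx wy wz; .... A call has 1 to 20 rows; each row shifts and turns the commanded pose from where the row before left it; what a row does not reach is not made up. A row lasts 1/10 s, in which the tool goes at most 50 mm and 8.59 degrees, less where a joint would pass 70% of its speed; a pose out of reach is approached as far as the arm can. A call with a gripper value outside its range is refused whole. The fingers move at their own pace and stop on an object; the grip force is fixed at half the most. Time passes only in rows, so rows that do not move let the fingers close. It gives the time, the measured TCP pose, the force and the opening at its end, in the units of the state.
- manip.state(): the state, without advancing time (a new reading comes with each control period).
- camera(name): name is "scene" or "top" or "wrist"; returns the picture (400x640x3 uint8, red, green, blue); there is no depth.
- camera_model(name): a dict with "mtx" (3x3 intrinsics, pixels), "world_from_camera" (4x4, takes a point from camera to world coordinates). Camera axes: x right, y down, z forward; pixel columns grow to the right and rows downward; lengths in m; the calibration is good to about 2 mm. A picture is of the moment at which its call begins: read the wrist's pose just before it. camera_model takes no time and is no camera call; for the wrist camera it gives the pose at the moment of the call.
- finish_job(): hands the job in, once; it reports no verdict.
Trained networks look in the newest picture that a camera, given by its name, has taken for a name from the list of things; names that differ only in an ending like _2 or _b are one class to them, and where a whole thing is asked for, a point or a joint stands for the part that bears it (a point fixed in the world has none). Each returns a list of dicts, best first, with "score" (0 to 1); they miss things now and then, are a little off and sometimes report something else, mostly with a low value. They report only what shows in the picture. A call takes as long as a camera call. They do not tell look-alikes from the thing itself.
- recognise(camera, query): "bbox" ([left, top, right, bottom] in pixels, round what is visible of it).
- regions_of(camera, query): "mask" (400x640 bool, what is visible of it) and "bbox" ([left, top, right, bottom] in pixels, round what is visible of it).
- place_of(camera, query): "centre" ([row, column] in pixels: a listed point, or the origin of a listed thing).
The state is a dict: "clock": time; "joint_pos": joint angles; "qvel": joint speeds; "joint_torque": joint torques, N m; "eef_pos": TCP position; "tcp_rot": TCP orientation; "force": force on the tool from outside, world axes, zero at the start; "ft_torque": the same for the moment, N m; "gripper_width": finger opening in m.
Only numpy, scipy, OpenCV 4.12 (cv2) and the standard library are available. Lean on these libraries where they do the work, as an engineer would, in place of code of your own. Each camera call takes 0.05 s, during which the arm holds its last target. There are 200 camera calls.

## Working session

There is one attempt and no reset: what is moved stays moved. The work goes in short steps, Python scripts to look and compute and a tool call to move; the robot and the scene stay as the last step left them, time stands still between calls to the robot, and variables do not carry over. Pictures are saved under pics/ and viewed, about 8 in all and at most 12, crops included, and the job is handed in when it is done.

Besides the shell and the picture viewer there is one more tool, called after "Request:" as name(argument=value, ...) on one line, values as JSON. servo_tool: Moves the arm, as the interface text tells. Its arguments: {"type":"object","properties":{"targets":{"type":"string"}},"required":["targets"]}

```bash
mkdir -p pics; cat > h.py <<'E'
import numpy as np, cv2
from rig import manip, camera, camera_model, finish_job, recognise, regions_of, place_of
def ray(cam,uv,M=None):
    m=M or camera_model(cam); T=np.array(m["world_from_camera"]); K=np.array(m["mtx"])
    d=T[:3,:3]@np.linalg.solve(K,[uv[0],uv[1],1.]); return T[:3,3],d
def atz(cam,uv,z,M=None):
    o,d=ray(cam,uv,M); return o+d*(z-o[2])/d[2]
def proj(cam,p,M=None):
    m=M or camera_model(cam); T=np.linalg.inv(np.array(m["world_from_camera"])); q=np.array(m["mtx"])@(T[:3,:3]@np.array(p)+T[:3,3]); return q[:2]/q[2]
def save(cam,name,im=None):
    im=camera(cam) if im is None else im
    cv2.imwrite(f"pics/{name}.png",im[:,:,::-1]); return im
E
python3 - <<'E'
from h import *
np.set_printoptions(precision=4,suppress=True)
a=save("top","top0"); b=save("scene","scene0")
cv2.imwrite("pics/both.png",np.vstack([a,b])[:,:,::-1][:, :])
Z=dict(sleeve=.05,plain_end=.05,saddle=0,plate=0,axle_tip=.085,wheel=0,seal_top=.035,can=0,jar=0,spring_cup=0,bolt=0)
for q,z in Z.items():
  for c in("top","scene"):
    print(q,c,[(round(r["score"],2),np.round(r["centre"]),atz(c,r["centre"][::-1],z)[:2]) for r in place_of(c,q)[:3]])
print(manip.state(), manip.finger_overhang)
E
```

```text
sleeve top [(0.9, array([250., 396.]), array([ 0.4105, -0.2788])), (0.87, array([205., 461.]), array([ 0.5642, -0.4914])), (0.86, array([154., 424.]), array([ 0.7304, -0.37  ]))]
sleeve scene [(0.93, array([213., 249.]), array([ 0.5714, -0.2151])), (0.9, array([268., 198.]), array([ 0.749 , -0.3583])), (0.87, array([183., 231.]), array([ 0.4387, -0.2723]))]
plain_end top [(0.91, array([176., 454.]), array([ 0.6592, -0.4677])), (0.86, array([278., 387.]), array([ 0.319, -0.249])), (0.7, array([184., 411.]), array([ 0.6286, -0.3249]))]
plain_end scene [(0.96, array([160., 237.]), array([ 0.3381, -0.2533])), (0.94, array([254., 163.]), array([ 0.6907, -0.4592])), (0.86, array([214., 222.]), array([ 0.5648, -0.2984]))]
saddle top [(0.51, array([207., 385.]), array([ 0.5549, -0.2503]))]
saddle scene [(0.58, array([221., 239.]), array([ 0.5618, -0.2534]))]
plate top [(0.58, array([203., 320.]), array([ 0.5624, -0.0295]))]
plate scene [(0.92, array([215., 311.]), array([ 0.5668, -0.026 ]))]
axle_tip top [(0.61, array([213., 218.]), array([0.5178, 0.2985])), (0.46, array([263., 283.]), array
[... 761 characters left out ...]
ne [(0.43, array([167., 339.]), array([0.3674, 0.0981]))]
bolt top [(0.5, array([266., 335.]), array([ 0.3534, -0.0816]))]
bolt scene [(0.61, array([171., 289.]), array([ 0.3634, -0.0786]))]
{'clock': 1.2, 'joint_pos': array([-1.2397,  0.5993, -0.0025,  1.5994,  0.0018,  0.9429, -0.0798]), 'qvel': array([ 0.0008,  0.0002,  0.0009, -0.001 , -0.0011, -0.    ,  0.0008]), 'joint_torque': array([ -0.0018, -77.6212,   1.5635, -25.8386,   0.0125,   0.002 ,
        -0.    ]), 'eef_pos': array([0.2875, 0.6655, 0.2533]), 'tcp_rot': array([ 3.1415, -0.    ,  1.163 ]), 'force': array([-0.315 ,  0.1443, -0.0545]), 'ft_torque': array([ 0.0092, -0.039 , -0.0324]), 'gripper_width': 0.0854006638134562} 0.022
```

View pics/top0.png

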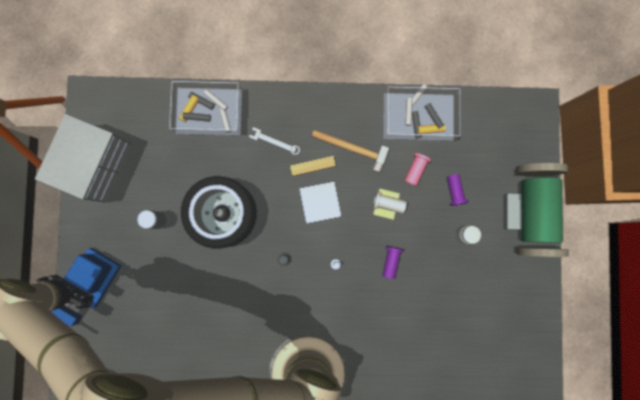

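View pics/scene0.png

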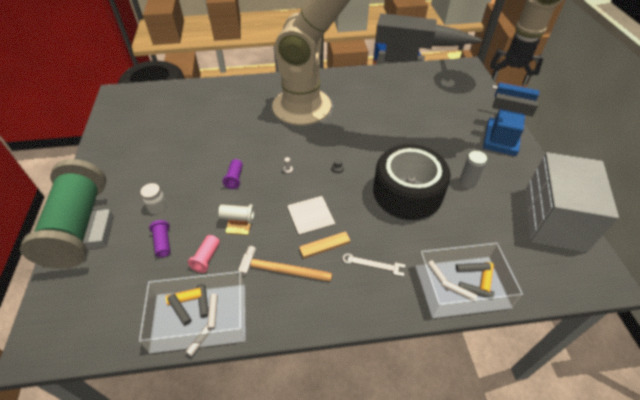

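The top view shows the aluminium sleeve at about px (390,203) in the saddle, with its flange to the left. The plate is at (320,203), the wheel at (218,212), and the pink and purple look-alikes are separate. The scene view agrees: sleeve (236,213), plate (311,215), wheel (411,180). Next I'll move above the sleeve.

Request:
servo_tool(targets="-1 0.0125 -0.046 0.004 0 0 -0.058;-1 0.0125 -0.046 0.004 0 0 -0.058;-1 0.0125 -0.046 0.004 0 0 -0.058;-1 0.0125 -0.046 0.004 0 0 -0.058;-1 0.0125 -0.046 0.004 0 0 -0.058;-1 0.0125 -0.046 0.004 0 0 -0.058;-1 0.0125 -0.046 0.004 0 0 -0.058;-1 0.0125 -0.046 0.004 0 0 -0.058;-1 0.0125 -0.046 0.004 0 0 -0.058;-1 0.0125 -0.046 0.004 0 0 -0.058;-1 0.0125 -0.046 0.004 0 0 -0.058;-1 0.0125 -0.046 0.004 0 0 -0.058;-1 0.0125 -0.046 0.004 0 0 -0.058;-1 0.0125 -0.046 0.004 0 0 -0.058;-1 0.0125 -0.046 0.004 0 0 -0.058;-1 0.0125 -0.046 0.004 0 0 -0.058;-1 0.0125 -0.046 0.004 0 0 -0.058;-1 0.0125 -0.046 0.004 0 0 -0.058;-1 0.0125 -0.046 0.004 0 0 -0.058;-1 0.0125 -0.046 0.004 0 0 -0.058")

```text
clock: 3.2
eef_pos: [0.5378, -0.2563, 0.3337]
tcp_rot: [-3.142, -0.001, 0.001]
force: [1.1, -0.3, 0.1]
gripper_width: 0.0852
```

```bash
python3 - <<'E'
from h import *
np.set_printoptions(precision=4,suppress=True)
s=manip.state(); M=camera_model("wrist"); a=save("wrist","w1")
print(s["clock"],s["eef_pos"],s["tcp_rot"],s["joint_pos"]); print(np.array(M["world_from_camera"]),M["mtx"])
for q,z in dict(sleeve=.05,plain_end=.05,saddle=0,plate=0).items():
    print(q,[(round(r["score"],2),np.round(r["centre"]),atz("wrist",r["centre"][::-1],z,M)[:2]) for r in place_of("wrist",q)[:3]])
for r in regions_of("wrist","sleeve")[:3]:
    print(r["score"],r["bbox"],cv2.minAreaRect(np.argwhere(r["mask"])[:,::-1].astype(np.float32)))
E
```

```text
3.2 [ 0.5378 -0.2563  0.3337] [-3.1415 -0.0007  0.001 ] [-0.0106  0.3908  0.5109  1.834  -0.2276  0.9742  0.5979]
[[ 1.      0.0011  0.0001  0.5376]
 [ 0.0011 -0.9657 -0.2598 -0.1909]
 [-0.0002  0.2598 -0.9657  0.4553]
 [ 0.      0.      0.      1.    ]] [[326.3967   0.     318.47  ]
 [  0.     326.3967 202.2698]
 [  0.       0.       1.    ]]
sleeve [(0.96, array([132., 349.]), array([ 0.5748, -0.2114])), (0.95, array([324., 337.]), array([ 0.5645, -0.4802])), (0.9, array([247., 457.]), array([ 0.7223, -0.3613]))]
plain_end [(0.83, array([208., 331.]), array([ 0.5543, -0.308 ])), (0.71, array([221., 387.]), array([ 0.6273, -0.3246])), (0.64, array([167., 157.]), array([ 0.3362, -0.2544]))]
saddle [(0.88, array([159., 337.]), array([ 0.564 , -0.2514]))]
plate [(0.72, array([ 26., 176.]), array([ 0.3572, -0.0835]))]
0.87 [333.0, 296.1, 410.5, 342.9] ((373.22198486328125, 316.3213195800781), (41.42378234863281, 70.0593032836914), 77.73522186279297)
0.79 [315.1, 124.3, 374.4, 210.4] ((341.5975646972656, 169.3780517578125), (48.68059539794922, 84.1608657836914), 12.094757080078125)
0.58 [147.8, 153.4, 239.4, 206.8] ((192.941162109375, 173.23529052734375), (88.76803588867188, 45.11162567138672), 14.03624439239502)
```

View pics/w1.png

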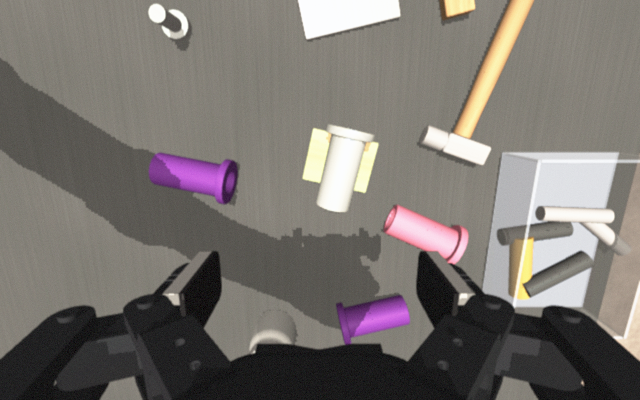

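The wrist view shows the aluminium sleeve from its flange at (350,132) to its plain end at (335,208). The axis is turned 12° from y, and the pink decoy's near end is at (387,221). I'll tilt 0.7 rad and go above the grasp.

Request:
servo_tool(targets="-1 0.0035 -0.002 -0.026 0 0 -0.105;-1 0.0035 -0.002 -0.026 0 0 -0.105;-1 0.0035 -0.002 -0.026 0.137 -0.029 0;-1 0.0035 -0.002 -0.026 0.137 -0.029 0;-1 0.0035 -0.002 -0.026 0.137 -0.029 0;-1 0.0035 -0.002 -0.026 0.137 -0.029 0;-1 0.0035 -0.002 -0.026 0.137 -0.029 0;-1 0 0 0 0 0 0;-1 0 0 0 0 0 0")

```text
clock: 4.4
eef_pos: [0.5617, -0.2678, 0.1505]
tcp_rot: [-2.442, 0.001, -0.207]
force: [-0.4, 0.5, 0.2]
gripper_width: 0.0855
```

```bash
python3 - <<'E'
from h import *
np.set_printoptions(precision=4,suppress=True)
s=manip.state(); M=camera_model("wrist"); a=save("wrist","w2")
print(s["clock"],s["eef_pos"],s["tcp_rot"],s["joint_pos"])
for q,z in dict(sleeve=.05,plain_end=.05).items():
    print(q,[(round(r["score"],2),np.round(r["centre"]),atz("wrist",r["centre"][::-1],z,M)[:2]) for r in place_of("wrist",q)[:3]])
E
```

```text
4.4 [ 0.5617 -0.2678  0.1505] [-2.4418  0.0014 -0.2071] [ 0.548   0.7696  0.1503  1.795  -0.814   1.1258  1.0373]
sleeve [(0.96, array([226., 322.]), array([ 0.5765, -0.2071])), (0.81, array([372., 119.]), array([ 0.428 , -0.2785])), (0.49, array([173.,  86.]), array([ 0.3938, -0.1206]))]
plain_end []
```

View pics/w2.png

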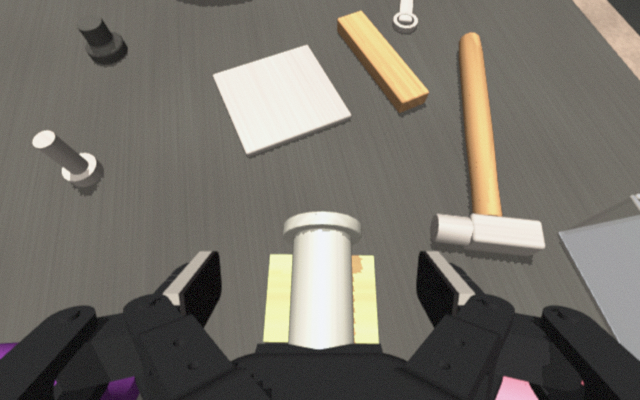

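The wrist view shows the sleeve centred between the jaws (tube axis near column 322, flange at (322,226)). The plate's corners are at (306,46), (350,115), (249,153) and (214,76). Now descend, grip and lift.

Request:
servo_tool(targets="-1 0 -0.001 -0.02 0 0 0;-1 0 -0.001 -0.02 0 0 0;-1 0 0 -0.02 0 0 0;-1 0 0 -0.02 0 0 0;-1 0 0 -0.018 0 0 0;-1 0 0 0 0 0 0;0 0 0 0 0 0 0;1 0 0 0 0 0 0;1 0 0 0 0 0 0;1 0 0 0 0 0 0;1 0 0 0 0 0 0;1 0 0 0 0 0 0;1 0 0 0 0 0 0;1 0 0 0 0 0 0")

```text
clock: 5.95
eef_pos: [0.5627, -0.271, 0.0543]
tcp_rot: [-2.442, -0.003, -0.208]
force: [2.0, -1.8, 6.6]
gripper_width: 0.0428
```

```bash
python3 - <<'E'
from h import *
np.set_printoptions(precision=4,suppress=True)
s=manip.state(); M=camera_model("wrist"); print(s["eef_pos"],s["force"],s["gripper_width"])
for c in ("scene","top","wrist"):
    camera(c); M=camera_model(c)
    for r in place_of(c,"plate")[:2]: print(c,round(r["score"],2),np.round(r["centre"]),atz(c,r["centre"][::-1],0,M)[:2])
# corners from w2 pose not stored
E
```

```text
[ 0.5627 -0.271   0.0543] [ 1.9879 -1.8143  6.5896] 0.04281314052125935
scene 0.66 [213. 310.] [ 0.5586 -0.0263]
top 0.79 [199. 320.] [ 0.5763 -0.0275]
wrist 0.82 [ 22. 267.] [ 0.5673 -0.0336]
```

Request:
servo_tool(targets="1 0 0 0.01 0 0 0;1 0 0 0.02 0 0 0;1 0 0 0.02 0 0 0;1 0 0 0.03 0 0 0;1 0 0 0.03 0 0 0;1 0 0 0.03 0 0 0;1 0 0.01 0 -0.128 0.0272 0;1 0 0.01 0 -0.128 0.0272 0;1 0 0.02 0 -0.128 0.0272 0;1 0 0.02 0 -0.128 0.0272 0;1 0 0.02 0 -0.128 0.0272 0;1 0 0.02 0 -0.128 0.0272 0;1 0 0.02 0 -0.128 0.0272 0;1 0 0.02 0 -0.128 0.0272 0")

```text
clock: 7.65
eef_pos: [0.5617, -0.1335, 0.195]
tcp_rot: [2.818, 0.0, -0.21]
force: [0.2, -0.1, -4.2]
gripper_width: 0.0425
```

```bash
python3 - <<'E'
from h import *
np.set_printoptions(precision=4,suppress=True)
s=manip.state(); print(s["clock"],s["eef_pos"],s["tcp_rot"],s["joint_pos"],s["gripper_width"],s["force"])
E
```

```text
7.65 [ 0.5617 -0.1335  0.195 ] [ 2.818   0.0002 -0.2099] [-0.5286  0.6482  0.7767  2.029  -0.1893  0.6499  0.084 ] 0.04247552740872068 [ 0.1652 -0.0999 -4.1569]
```

Request:
servo_tool(targets="1 0.001 0.026 0 -0.128 0.0272 0;1 0.001 0.026 0 -0.128 0.0272 0;1 0.001 0.026 0 -0.128 0.0272 0;1 0.001 0.027 0 -0.128 0.0272 0;1 0 0 0 0 0 0;1 0 0 0 0 0 0;1 0 0 0 0 0 0")

```text
clock: 8.35
eef_pos: [0.5653, -0.03, 0.1936]
tcp_rot: [2.299, 0.003, -0.213]
force: [-0.2, -0.4, -2.3]
gripper_width: 0.0431
```

```bash
python3 - <<'E'
from h import *
np.set_printoptions(precision=4,suppress=True)
s=manip.state(); print(s["clock"],s["eef_pos"],s["tcp_rot"],s["joint_pos"],s["gripper_width"],s["force"])
c=camera("scene"); q=proj("scene",s["eef_pos"]).astype(int); x,y=q
M=camera_model("scene")
i=c[max(0,y-75):y+75,max(0,x-100):x+100]; w=camera("wrist"); camera("top")
print(q); cv2.imwrite("pics/s3.png",np.vstack([cv2.resize(i,(640,480))[:,:,::-1][:300], cv2.resize(w,(480,300))[:,:,::-1] if 0 else cv2.resize(w,(640,300))[:,:,::-1]]))
for cam in("scene","top"):
  M=camera_model(cam)
  for n in("sleeve","plain_end"):
    for r in place_of(cam,n)[:4]: print(cam,n,round(r["score"],2),np.round(r["centre"],1))
R=cv2.Rodrigues(np.zeros(3))[0]
z=s["eef_pos"]
for p in((0,0,.04),(0,0,-.058)): print([proj(cam,z+np.array(p)) for cam in("scene","top")])
E
```

```text
8.35 [ 0.5653 -0.03    0.1936] [ 2.2986  0.003  -0.2126] [-0.9747  0.9937  1.0523  1.9491 -0.024   0.8564 -0.2682] 0.04307155427056732 [-0.1642 -0.4307 -2.3074]
[308 172]
scene sleeve 0.87 [225.  161.6]
scene sleeve 0.65 [182.9 466.6]
scene sleeve 0.63 [267.8 198. ]
scene sleeve 0.62 [187.5 303.7]
scene plain_end 0.96 [164.6 307.6]
scene plain_end 0.91 [239.4 211.3]
scene plain_end 0.8 [163.1 238. ]
scene plain_end 0.7 [251.9 165.2]
top sleeve 0.82 [157.4 424.7]
top sleeve 0.78 [206.6 462.1]
top sleeve 0.77 [250.8 395.1]
top sleeve 0.67 [198.5 325.5]
top plain_end 0.91 [182. 412.]
top plain_end 0.87 [176.6 449.8]
top plain_end 0.75 [275.7 385.8]
top plain_end 0.49 [198.7 327.5]
[array([307.9246, 162.7379]), array([322.7752, 197.0283])]
[array([308.6358, 186.528 ]), array([321.775 , 199.4124])]
```

View pics/s3.png

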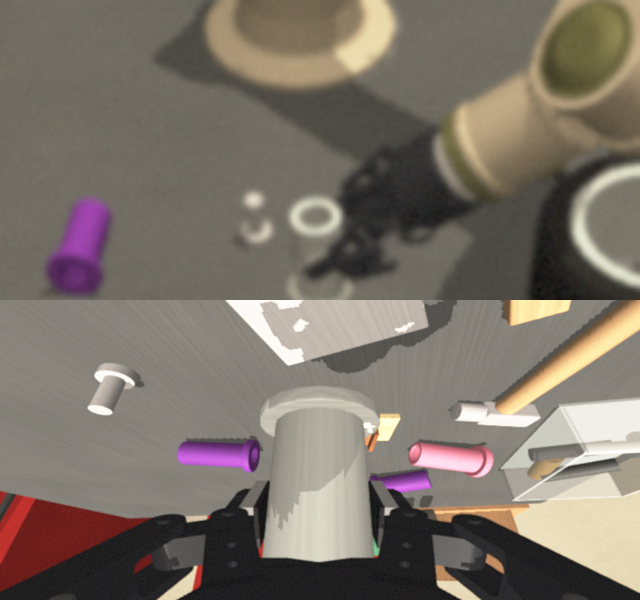

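The upper crop shows the sleeve held upright over the plate, plain end up. The lower wrist view shows the flange below at (320,405). I'll correct the small tilt error and lower.

Request:
servo_tool(targets="1 0 0.003 -0.02 -0.028 0.006 0;1 0 0 -0.02 0 0 0;1 0 0 -0.02 0 0 0;1 0 0 -0.02 0 0 0;1 0 0 -0.02 0 0 0;1 0 0 -0.01 0 0 0;1 0 0 -0.005 0 0 0;1 0 0 0 0 0 0;1 0 0 0 0 0 0")

```text
clock: 9.6
eef_pos: [0.566, -0.0266, 0.0782]
tcp_rot: [2.268, 0.003, -0.211]
force: [0.4, -0.0, -2.8]
gripper_width: 0.0428
```

```bash
python3 - <<'E'
from h import *
np.set_printoptions(precision=4,suppress=True)
s=manip.state(); print(s["clock"],s["eef_pos"],s["tcp_rot"],s["joint_pos"],s["gripper_width"],s["force"])
E
```

```text
9.6 [ 0.566  -0.0266  0.0782] [ 2.2678  0.0032 -0.2108] [-0.939   1.1633  0.9463  1.9594 -0.1059  0.7338 -0.3337] 0.0428417206080005 [ 0.4255 -0.0106 -2.771 ]
```

Request:
servo_tool(targets="1 0 0 -0.003 0 0 0;1 0 0 -0.003 0 0 0;1 0 0 0 0 0 0")

```text
clock: 9.9
eef_pos: [0.5664, -0.0268, 0.0739]
tcp_rot: [2.266, 0.003, -0.21]
force: [0.6, 4.8, 14.1]
gripper_width: 0.0431
```

Request:
servo_tool(targets="1 0 0 -0.002 0 0 0;1 0 0 0 0 0 0")

```text
clock: 10.1
eef_pos: [0.5664, -0.0269, 0.0738]
tcp_rot: [2.265, 0.002, -0.211]
force: [-2.2, 11.7, 29.0]
gripper_width: 0.0428
```

Request:
servo_tool(targets="1 0 0 -0.001 0 0 0;1 0 0 0 0 0 0")

```text
clock: 10.3
eef_pos: [0.5664, -0.0269, 0.0737]
tcp_rot: [2.264, 0.002, -0.211]
force: [-3.1, 15.3, 36.1]
gripper_width: 0.0432
```

Request:
servo_tool(targets="1 0 0 0.003 0 0 0;1 0 0 0 0 0 0;0.3 0 0 0 0 0 0;0 0 0 0 0 0 0;-0.5 0 0 0 0 0 0;-1 0 0 0 0 0 0;-1 0 0 0 0 0 0;-1 0 0 0 0 0 0;-1 0 0 0 0 0 0")

```text
clock: 11.2
eef_pos: [0.5657, -0.0264, 0.0714]
tcp_rot: [2.268, 0.004, -0.211]
force: [0.4, -0.9, -0.0]
gripper_width: 0.0854
```

```bash
python3 - <<'E'
from h import *
np.set_printoptions(precision=4,suppress=True)
s=manip.state(); print(s["clock"],s["eef_pos"],s["tcp_rot"],s["gripper_width"],s["force"])
c=camera("scene"); w=camera("wrist")
i=c[110:260,200:400]
cv2.imwrite("pics/s4.png",np.vstack([cv2.resize(i,(640,480))[:300], cv2.resize(w,(640,300))])[:,:,::-1])
E
```

```text
11.2 [ 0.5657 -0.0264  0.0714] [ 2.2678  0.004  -0.2107] 0.08536167812281129 [ 0.3964 -0.9077 -0.0082]
```

View pics/s4.png

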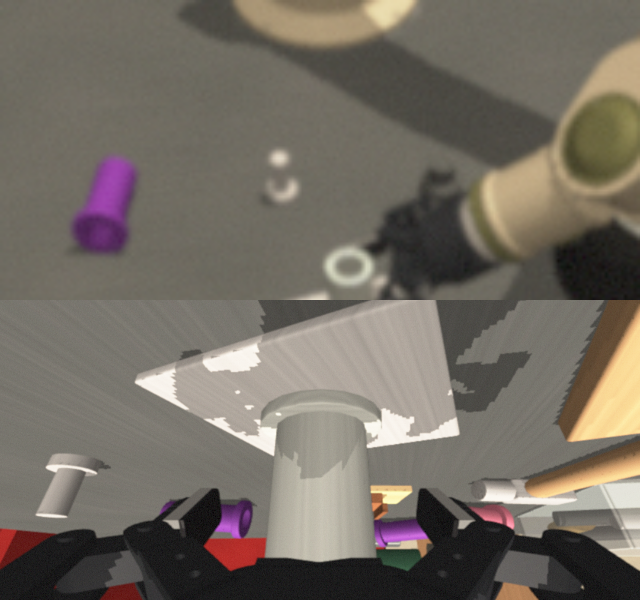

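The sleeve stands upright on the plate. Its ring top is at (348,266) in the upper crop, and the flange is flat on the plate in the lower view. Now back off, go upright and look at the axle.

Request:
servo_tool(targets="-1 0.004 0.018 0.0155 0 0 0;-1 0.004 0.018 0.0155 0 0 0;-1 0.004 0.018 0.0155 0 0 0;-1 0.004 0.018 0.0155 0 0 0;-1 0.004 0.018 0.0155 0 0 0;-1 -0.005 0.02 0.023 0.1424 -0.0306 0;-1 -0.005 0.02 0.023 0.1424 -0.0306 0;-1 -0.005 0.02 0.023 0.1424 -0.0306 0;-1 -0.005 0.02 0.023 0.1424 -0.0306 0;-1 -0.005 0.02 0.023 0.1424 -0.0306 0;-1 -0.005 0.02 0.023 0.1424 -0.0306 0;-1 -0.007 0.023 0 0 0 0;-1 -0.007 0.023 0 0 0 0;-1 -0.007 0.023 0 0 0 0;-1 -0.007 0.023 0 0 0 0;-1 -0.007 0.023 0 0 0 0;-1 0 0 0 0 0 0;-1 0 0 0 0 0 0")

```text
clock: 13.1
eef_pos: [0.5205, 0.2986, 0.2869]
tcp_rot: [3.141, 0.002, -0.207]
force: [-0.9, -1.3, -0.5]
gripper_width: 0.0858
```

```bash
python3 - <<'E'
from h import *
np.set_printoptions(precision=4,suppress=True)
s=manip.state(); print(s["clock"],s["eef_pos"],s["tcp_rot"],s["joint_pos"])
M=camera_model("wrist"); w=save("wrist","w5")
for q,z in dict(axle_tip=.085,seal_top=.035,wheel=0).items():
    print(q,[(round(r["score"],2),np.round(r["centre"],1),atz("wrist",r["centre"][::-1],z,M)[:2]) for r in place_of("wrist",q)[:3]])
for cam in("scene","top"):
  camera(cam)
  print(cam,[(round(r["score"],2),np.round(r["centre"],1),[atz(cam,r["centre"][::-1],z) for z in(.1,.108)]) for r in place_of(cam,"plain_end")[:4]])
E
```

```text
13.1 [0.5205 0.2986 0.2869] [ 3.1411  0.0018 -0.2072] [-1.1474  0.5175  0.8095  1.8895 -0.4626  0.9337 -0.3261]
axle_tip [(0.71, array([182. , 320.5]), array([0.5218, 0.2978]))]
seal_top [(0.94, array([172.6, 320.1]), array([0.5217, 0.2987]))]
wheel [(0.68, array([165.7, 320.6]), array([0.5229, 0.3011]))]
scene [(0.98, array([239.7, 210.9]), [array([ 0.6938, -0.3158,  0.1   ]), array([ 0.6996, -0.314 ,  0.108 ])]), (0.97, array([163.5, 237.5]), [array([ 0.4048, -0.2428,  0.1   ]), array([ 0.4131, -0.2416,  0.108 ])]), (0.89, array([192.6, 308.7]), [array([ 0.5579, -0.0297,  0.1   ]), array([ 0.5649, -0.0303,  0.108 ])]), (0.56, array([252.8, 163.8]), [array([ 0.7206, -0.4398,  0.1   ]), array([ 0.7261, -0.4369,  0.108 ])])]
top [(0.77, array([280.1, 386.5]), [array([ 0.3174, -0.2406,  0.1   ]), array([ 0.3181, -0.2393,  0.108 ])]), (0.7, array([204.8, 322. ]), [array([ 0.5507, -0.0321,  0.1   ]), array([ 0.5502, -0.0319,  0.108 ])]), (0.7, array([200.4, 317.2]), [array([ 0.5644, -0.0165,  0.1   ]), array([ 0.5638, -0.0164,  0.108 ])]), (0.57, array([174.5, 451.8]), [array([ 0.6576, -0.4466,  0.1   ]), array([ 0.6565, -0.4442,  0.108 ])])]
```

View pics/w5.png

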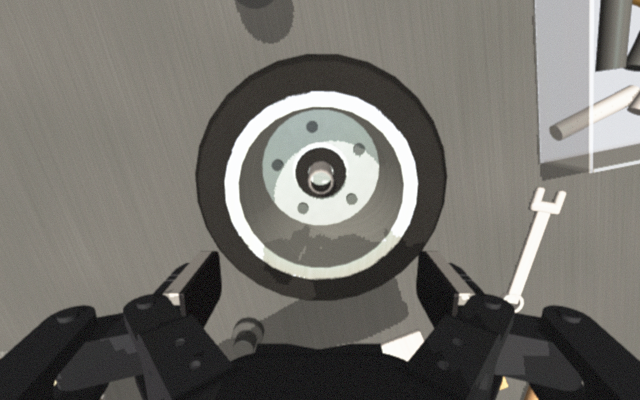

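The wrist view shows the wheel centred, with the axle tip at (320,182), the black seal ring around it and the well clear. Back above the sleeve, to check calibration the same way.

Request:
servo_tool(targets="-1 0.0055 -0.041 0.003 0 0 0;-1 0.0055 -0.041 0.003 0 0 0;-1 0.0055 -0.041 0.003 0 0 0;-1 0.0055 -0.041 0.003 0 0 0;-1 0.0055 -0.041 0.003 0 0 0;-1 0.0055 -0.041 0.003 0 0 0;-1 0.0055 -0.041 0.003 0 0 0;-1 0.0055 -0.041 0.003 0 0 0;-1 0 0 0 0 0 0;-1 0 0 0 0 0 0")

```text
clock: 14.5
eef_pos: [0.5647, -0.0306, 0.3112]
tcp_rot: [-3.141, 0.002, -0.211]
force: [0.3, 0.9, -0.0]
gripper_width: 0.0854
```

```bash
python3 - <<'E'
from h import *
np.set_printoptions(precision=4,suppress=True)
s=manip.state(); print(s["clock"],s["eef_pos"],s["tcp_rot"],s["joint_pos"])
M=camera_model("wrist"); w=save("wrist","w6")
for q,z in dict(plain_end=.108,sleeve=.008).items():
    print(q,[(round(r["score"],2),np.round(r["centre"],1),atz("wrist",r["centre"][::-1],z,M)[:2]) for r in place_of("wrist",q)[:3]])
E
```

```text
14.5 [ 0.5647 -0.0306  0.3112] [-3.1411  0.0015 -0.2109] [-0.6123  0.4366  0.8194  1.9353 -0.3941  0.9379  0.1886]
plain_end [(0.75, array([356.7, 406.3]), array([ 0.6214, -0.258 ])), (0.59, array([182.9, 319.9]), array([ 0.5652, -0.0323])), (0.34, array([106.7, 152.6]), array([0.4243, 0.0738]))]
sleeve [(0.98, array([167.6, 318.6]), array([ 0.5637, -0.0322])), (0.75, array([351. , 254.1]), array([ 0.4075, -0.2888]))]
```

Request:
servo_tool(targets="-1 0 0 -0.018 0 0 0.1309;-1 0 0 -0.018 0 0 0.1309;-1 0 0 -0.018 0 0 0.1309;-1 0 0 -0.018 0 0 0.1309;-1 0 0 -0.018 0 0 0.1309;-1 0 0 -0.018 0 0 0.1309;-1 0 0 -0.018 0 0 0.1309;-1 0 0 -0.018 0 0 0.1309;-1 0 0 -0.018 0 0 0.1309;-1 0 0 -0.018 0 0 0.1309;-1 0 0 -0.018 0 0 0.1309;-1 0 0 -0.018 0 0 0.1309;-1 0 0 0 0 0 0;-1 0 0 0 0 0 0")

```text
clock: 16.05
eef_pos: [0.5647, -0.0285, 0.095]
tcp_rot: [-3.14, 0.002, 1.36]
force: [0.2, -0.2, -0.1]
gripper_width: 0.0852
```

Request:
servo_tool(targets="0 0 0 0 0 0 0;0.2 0 0 0 0 0 0;1 0 0 0 0 0 0;1 0 0 0 0 0 0;1 0 0 0 0 0 0;1 0 0 0 0 0 0;1 0 0 0 0 0 0")

```text
clock: 16.75
eef_pos: [0.5652, -0.0293, 0.0958]
tcp_rot: [3.141, 0.001, 1.362]
force: [-0.4, -0.3, 6.4]
gripper_width: 0.042
```

Request:
servo_tool(targets="0 0 0 0 0 0 0;-1 0 0 0 0 0 0;-1 0 0 0 0 0 0;-1 0 0 0 0 0 0;-1 0 0 0 0 0 -0.1309;-1 0 0 0 0 0 -0.1309;-1 0 0 0 0 0 -0.1309;-1 0 0 0 0 0 -0.1309;-1 0 0 0 0 0 -0.1309;-1 0 0 0 0 0 -0.1309;-1 0 0 0 0 0 -0.1309;-1 0 0 0 0 0 -0.1309;-1 0 0 0 0 0 -0.1309;-1 0 0 0 0 0 -0.1309;-1 0 0 0 0 0 -0.1309;-1 0 0 0 0 0 -0.1309;-1 0 0 0 0 0 0;-1 0 0 0 0 0 0")

```text
clock: 18.55
eef_pos: [0.5647, -0.0292, 0.0949]
tcp_rot: [3.141, 0.002, -0.204]
force: [0.2, -0.8, -0.2]
gripper_width: 0.0852
```

Request:
servo_tool(targets="0 0 0 0 0 0 0;0.2 0 0 0 0 0 0;1 0 0 0 0 0 0;1 0 0 0 0 0 0;1 0 0 0 0 0 0;1 0 0 0 0 0 0;1 0 0 0 0 0 0")

```text
clock: 19.25
eef_pos: [0.565, -0.0295, 0.0954]
tcp_rot: [-3.141, 0.001, -0.208]
force: [0.1, -0.0, 5.8]
gripper_width: 0.0436
```

Request:
servo_tool(targets="1 0 0 0.01 0 0 0;1 0 0 0.02 0 0 0;1 0 0 0.03 0 0 0;1 0 0 0.03 0 0 0;1 0 0 0.03 0 0 0;1 -0.002 0.015 0.03 0 0 0;1 -0.0059 0.045 0.015 0 0 0;1 -0.0059 0.045 0 0 0 0;1 -0.0059 0.045 0 0 0 0;1 -0.0059 0.045 0 0 0 0;1 -0.0059 0.045 0 0 0 0;1 -0.0059 0.045 0 0 0 0;1 -0.006 0.045 0 0 0 0;1 0 0 0 0 0 0;1 0 0 0 0 0 0;1 0 0 0 0 0 0")

```text
clock: 20.85
eef_pos: [0.5213, 0.2994, 0.2602]
tcp_rot: [3.141, 0.002, -0.209]
force: [-0.6, -0.5, -2.1]
gripper_width: 0.0429
```

```bash
python3 - <<'E'
from h import *
np.set_printoptions(precision=4,suppress=True)
s=manip.state(); print(s["clock"],s["eef_pos"],s["tcp_rot"],s["gripper_width"],s["force"])
camera("top");camera("scene")
w=camera("wrist"); cv2.imwrite("pics/w7.png",w[:,:,::-1])
E
```

```text
20.85 [0.5213 0.2994 0.2602] [ 3.141   0.0017 -0.2092] 0.04288650123171476 [-0.6094 -0.5339 -2.1441]
```

View pics/w7.png

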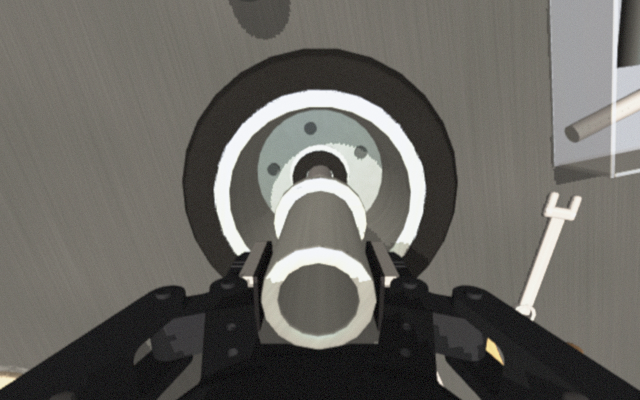

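The wrist view shows the sleeve held square at (318,300), with the axle visible just beyond the flange at (320,172), in line. Lower gradually.

Request:
servo_tool(targets="1 0.0003 0.0014 -0.02 0 0 0;1 0 0 -0.02 0 0 0;1 0 0 -0.02 0 0 0;1 0 0 -0.015 0 0 0;1 0 0 0 0 0 0;1 0 0 0 0 0 0")

```text
clock: 21.6
eef_pos: [0.5221, 0.3015, 0.1854]
tcp_rot: [-3.142, 0.001, -0.209]
force: [-0.1, 0.7, -2.4]
gripper_width: 0.0431
```

Request:
servo_tool(targets="1 0 0 -0.004 0 0 0;1 0 0 -0.004 0 0 0;1 0 0 -0.004 0 0 0;1 0 0 0 0 0 0")

```text
clock: 22.0
eef_pos: [0.5214, 0.3021, 0.1726]
tcp_rot: [3.142, 0.002, -0.208]
force: [-0.7, -0.9, -2.7]
gripper_width: 0.043
```

Request:
servo_tool(targets="1 0 -0.001 0 0 0 0;1 0 0 -0.003 0 0 0;1 0 0 -0.003 0 0 0;1 0 0 -0.003 0 0 0;1 0 0 0 0 0 0")

```text
clock: 22.5
eef_pos: [0.5214, 0.301, 0.1635]
tcp_rot: [3.141, 0.002, -0.208]
force: [-0.1, -0.2, -3.0]
gripper_width: 0.0432
```

No contact 9 mm below the tip height, so the axle is inside the bore. Continue down.

Request:
servo_tool(targets="1 0 0 -0.006 0 0 0;1 0 0 -0.006 0 0 0;1 0 0 -0.006 0 0 0;1 0 0 -0.006 0 0 0;1 0 0 -0.006 0 0 0;1 0 0 0 0 0 0")

```text
clock: 23.1
eef_pos: [0.5213, 0.3008, 0.1331]
tcp_rot: [3.141, 0.003, -0.208]
force: [-1.2, 0.2, -2.4]
gripper_width: 0.0433
```

Request:
servo_tool(targets="1 0 0 -0.004 0 0 0;1 0 0 -0.004 0 0 0;1 0 0 -0.004 0 0 0;1 0 0 0 0 0 0")

```text
clock: 23.5
eef_pos: [0.5218, 0.301, 0.1219]
tcp_rot: [-3.141, 0.002, -0.208]
force: [-0.3, 0.8, -2.3]
gripper_width: 0.0431
```

Request:
servo_tool(targets="1 0 0 -0.003 0 0 0;1 0 0 -0.003 0 0 0;1 0 0 0 0 0 0")

```text
clock: 23.8
eef_pos: [0.5219, 0.301, 0.1166]
tcp_rot: [-3.14, 0.002, -0.208]
force: [-1.1, -0.8, 5.9]
gripper_width: 0.0431
```

Request:
servo_tool(targets="1 0 0 -0.003 0 0 0;1 0 0 -0.003 0 0 0;1 0 0 0 0 0 0")

```text
clock: 24.1
eef_pos: [0.5219, 0.301, 0.1107]
tcp_rot: [-3.14, 0.002, -0.208]
force: [-1.4, 1.3, 6.9]
gripper_width: 0.0432
```

Request:
servo_tool(targets="1 0 0 -0.002 0 0 0;1 0 0 -0.001 0 0 0;1 0 0 0 0 0 0")

```text
clock: 24.4
eef_pos: [0.522, 0.3011, 0.1079]
tcp_rot: [-3.14, 0.001, -0.208]
force: [-2.2, -0.3, 8.7]
gripper_width: 0.0427
```

Request:
servo_tool(targets="1 0 0 -0.002 0 0 0;1 0 0 0 0 0 0")

```text
clock: 24.6
eef_pos: [0.5221, 0.3011, 0.107]
tcp_rot: [-3.139, 0.002, -0.209]
force: [-4.7, -0.4, 22.0]
gripper_width: 0.0428
```

Request:
servo_tool(targets="1 0 0 -0.002 0 0 0;1 0 0 0 0 0 0")

```text
clock: 24.8
eef_pos: [0.523, 0.3012, 0.1065]
tcp_rot: [-3.137, 0.0, -0.209]
force: [-7.2, -1.2, 37.8]
gripper_width: 0.0428
```

Request:
servo_tool(targets="1 0 0 -0.001 0 0 0;1 0 0 0 0 0 0")

```text
clock: 25.0
eef_pos: [0.5231, 0.3013, 0.1065]
tcp_rot: [-3.136, 0.0, -0.209]
force: [-11.0, -1.4, 48.7]
gripper_width: 0.0429
```

It came to a firm stop at z = 0.1065 (home was predicted at about 0.1075) with 49 N. Relieve, release, rise and look.

Request:
servo_tool(targets="1 0 0 0.004 0 0 0;1 0 0 0 0 0 0;0.3 0 0 0 0 0 0;0 0 0 0 0 0 0;-0.5 0 0 0 0 0 0;-1 0 0 0 0 0 0;-1 0 0 0 0 0 0;-1 0 0 0 0 0 0;-1 0 0 0.01 0 0 0;-1 0 0 0.02 0 0 0;-1 0 0 0.03 0 0 0;-1 0 0 0.03 0 0 0;-1 0 0 0.03 0 0 0;-1 0 0 0.03 0 0 0;-1 0 0 0.03 0 0 0;-1 0 0 0 0 0 0;-1 0 0 0 0 0 0")

```text
clock: 26.7
eef_pos: [0.5216, 0.3011, 0.2868]
tcp_rot: [-3.14, 0.001, -0.208]
force: [-0.9, -0.5, 0.2]
gripper_width: 0.0856
```

```bash
python3 - <<'E'
from h import *
np.set_printoptions(precision=4,suppress=True)
s=manip.state(); M=camera_model("wrist"); w=save("wrist","w8")
print(s["clock"],s["eef_pos"],s["force"])
for q,z in dict(plain_end=.12,seal_top=.02,sleeve=.02).items():
    print(q,[(round(r["score"],2),np.round(r["centre"],1),atz("wrist",r["centre"][::-1],z,M)[:2]) for r in place_of("wrist",q)[:2]])
Z=dict(can=0,jar=0,spring_cup=0,bolt=0)
camera("scene");camera("top")
for q in Z:
  for c in("top","scene"):
    print(q,c,[atz(c,r["centre"][::-1],0)[:2] for r in place_of(c,q)[:1]])
# expected plain-end ring outline for top heights
print([proj("wrist",(.522,.301,h),M) for h in(.12,.127,.135)])
for h in(.12,.127,.135):
  a=np.array([proj("wrist",(.522+.022*np.cos(t),.301+.022*np.sin(t),h),M) for t in np.linspace(0,6.28,60)]); print(h,a.min(0),a.max(0))
E
```

```text
26.7 [0.5216 0.3011 0.2868] [-0.915  -0.4975  0.2159]
plain_end [(0.91, array([191.8, 317.7]), array([0.52  , 0.2993]))]
seal_top []
sleeve [(0.64, array([173.5, 314.9]), array([0.5162, 0.2993]))]
can top [array([0.5126, 0.315 ])]
can scene [array([0.4932, 0.5166])]
jar top [array([ 0.4629, -0.515 ])]
jar scene [array([ 0.4623, -0.5249])]
spring_cup top [array([0.3703, 0.0805])]
spring_cup scene [array([0.3708, 0.0901])]
bolt top [array([ 0.3589, -0.0899])]
bolt scene [array([ 0.3709, -0.0844])]
[array([319.4221, 189.5824]), array([319.4305, 191.331 ]), array([319.4405, 193.4325])]
0.12 [295.1453 165.4076] [343.7169 212.8354]
0.127 [294.5846 166.6139] [344.2942 215.0842]
0.135 [293.9108 168.0651] [344.9879 217.7842]
```

View pics/w8.png

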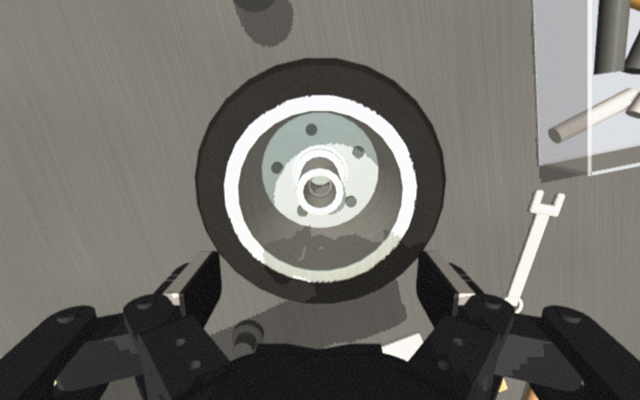

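```bash
python3 -c "
from rig import *
print(finish_job())"
```

```text
the job is handed in; nothing more can be done
None
```

The job is done and handed in after about 27 s of robot time, against the 72 s limit. I took the sleeve from the saddle, stood it upright on its flange on the plate and let go. I then took it from above, pushed it flange first over the axle until it stopped firmly, let go and raised the gripper clear.

**Last checks**
- **Seal home:** the push ended in a firm stop at a TCP height of 0.1065 m with 49 N, against about 0.1075 m predicted for the seal fully home. I could not see the seal, because the flange covers it. The force while it slid was about 10 N, lower than the stated 15 N.
- **Sleeve position:** the last wrist picture shows the sleeve upright and centred on the axle. Its top edge fits a height of about 0.12 m.
- **Bystanders:** the jar, spring cup and bolt were found within about 15 mm of where they started, which I put down to camera scatter.
- **Disagreement on the can:** the top-camera network gave a false "can" on the wheel. The scene camera put the can in its original place.
- **Not checked:** I did not measure the wood strip, wrench and hammer again. The wrench was visible in the last picture.

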